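# Index the hook carriage and hang the parts tote

## Robot

A 6-joint arm with a two-finger parallel gripper is mounted at the origin on the work surface. World frame = base frame: x ahead of the robot, y to its left, z up, the work surface at z = 0. Lengths are in mm, angles in rad, forces in N, time in s.
With the tool pointing down it reaches from about 300 to 875 mm from the base axis. Payload 4.2 kg.
Tool frame: the origin (TCP) lies midway between the tips of the shut fingers; the grasp point (between the pads) lies 19 mm behind it; x points along the fingers, y is the direction in which the jaws open and shut, and the axes are right-handed (so a half turn about x gives the same grasp; the last joint's range is limited). The gripper opens to 85 mm and grips with 20 to 120 N. Pads are 22 mm wide; open, the fingers measure 114 mm over their backs; the gripper's body (76 mm by 85 mm) begins 54 mm behind the grasp point. The pads swing forward as they close: fully open they stand 13 mm farther back than shut.
Start: joints at [-1.311, 0.32, 1.565, -0, 1.257, -0.02], TCP at [158.796, -552.653, 231.338] pointing down, gripper open.
Joint ranges: [-3.11, 3.11], [-0.84, 2.01], [0.21, 2.61], [-1.34, 4.49], [0.05, 2.63], [-2.56, 2.56]. Speed limits (rad/s): [2.57, 2.57, 3.14, 3.14, 3.14, 3.14].

## Interface

Orientations are given as a unit quaternion [x, y, z, w].
In Python, from rig import get_obs, grab_frame, calibration, hand_in gives the robot as it stands.
- The arm moves only by the shell command python3 -m crank 'ROWS'. ROWS is a JSON object of lists of equal length, an entry for each row: "offset": the shift along the tool's x, y, z in mm, a list of three; "dr": the turn, a rotation vector about the tool's x, y, z in rad, a list of three; "jaw": the closure, from 0 (fully open) to 1 (shut). In form: {"offset": [[tx, ty, tz], ...], "dr": [[rx, ry, rz], ...], "jaw": [jaw, ...]}. A call has 1 to 20 rows; each row is the pose to reach, as a shift and turn from the pose commanded when the call began, along the tool's axes at that moment; what a row does not reach only later rows make up. A row lasts 1/10 s, in which the tool goes at most 50 mm and 8.59 degrees, less where a joint would pass 70% of its speed; a pose out of reach is approached as far as the arm can. A call with a gripper value outside its range is refused whole. The fingers move at their own pace and stop on an object; the grip force is fixed at half the most. Time passes only in rows, so rows that repeat a pose let the fingers close. It gives the time, the measured TCP pose, the force and the opening at its end, in the units of the state.
- get_obs(): the state, without advancing time (a new reading comes with each control period).
- grab_frame(name): name is "side" or "top" or "wrist"; returns the picture (480x640x3 uint8, red, green, blue); there is no depth.
- calibration(name): a dict with "fx", "fy", "cx", "cy" (pixels), "dist" ([k1, k2, p1, p2, k3] as OpenCV has them; the pictures are not rectified), "extrinsics" (4x4, takes a point from world to camera coordinates). Camera axes: x right, y down, z forward; pixel columns grow to the right and rows downward; lengths in mm; the calibration is good to about 2 mm. A picture is of the moment at which its call begins: read the wrist's pose just before it. calibration takes no time and is no camera call; for the wrist camera it gives the pose at the moment of the call.
- hand_in(): hands the job in, once; it reports no verdict.
The state is a dict: "t": time; "qpos": joint angles; "joint_velocities": joint speeds; "joint_torque": joint torques, N m; "eef_pos": TCP position; "orientation": TCP orientation; "ft_force": force on the tool from outside, world axes, zero at the start; "torque": the same for the moment, N m; "finger_gap": opening from 0.0 (shut) to 1.0 (fully open).
Only numpy, scipy, OpenCV 4.12 (cv2) and the standard library are available. Lean on these libraries where they do the work, as an engineer would, in place of code of your own. Each camera call takes 0.05 s, during which the arm holds its last target.

## Task

Pull the spring plunger's knob on the hook carriage up, slide the carriage to the left out of its parking slot and let the plunger drop fully into the single hole in the strip, so that the carriage is locked there. Then hang the steel parts tote by its bar handle on both prongs of the carriage's hook, let go, and leave it hanging still and clear of the bench. Leave the other loose things on the bench where they stand.

Things in the scene. Friction and masses are not known exactly. Their poses are not given: they have to be found in the camera images.
- stand: Grey steel stand fixed to the bench: a level rail 420 mm long along y, 40 mm wide, top 150 mm above the bench, on two posts at y = +-190 mm. Origin on the bench under the rail's middle; x points away from the robot, y to the left along the rail, z up.
- rail_mid (a point): Middle of the rail, at the top of the steel strip clamped on it (162 mm above the bench). The strip has a long parking slot at its right and one 14 mm square hole farther left for the 10 mm pin. The strip's place along the rail differs by up to 12 mm and is not reported, so the hole is to be found by touch: the released pin rides on the strip and springs into the hole, where it stops the carriage.
- carriage (a joint): Aluminium carriage, 100 mm long, sliding along the stand's y (1 N to slide, 2 to 4 N with the pin rubbing). Value in m: 0 at its right stop, growing to the left, 0.155 at its left stop; starts at 0.012 to 0.032, pin down in the slot. The slot's end stops the pin at 0.039 to 0.063; from 10 mm past that the strip is solid up to the hole; the hole's centre lies at 0.101 to 0.125.
- plunger (a joint): Spring plunger, moving straight up and down in the carriage's middle, above the rail's centre line. Value in m: 0 pin fully down (10 mm deep in slot or hole), 0.010 pin resting on the strip's top, 0.018 fully pulled up. The spring pushes it down with 4.5 N at 0 and 7.2 N at 0.018.
- knob_grip (a point): Middle of the plunger's round black knob (30 mm diameter, 22 mm tall, upright axis, 209 mm above the bench with the pin down; 20 mm of free height between the knob's underside and the carriage's top). Axes as the stand's; it moves with carriage and plunger.
- hook_seat (a point): Where the middle of the tote's bar lies when hung: 190 mm above the bench, 105 mm from the knob's axis towards the robot, midway between the hook's two prongs; axes as the stand's, moves with the carriage. The carriage's front face (top 190 mm above the bench) is 70 mm behind it. Prongs are 10 mm round, at y = +-38 mm, with 66 mm free between them for the fingers.
- prong_tip (a point): Upturned tip of the left prong, 28 mm in front of the hook seat (towards the robot) and 38 mm to its left; the tip's top is 213 mm above the bench, so the bar must pass over it and then come down. The right prong is alike. From the front, both prongs fit between the tote's end plates, above its tray and below its bar.
- tote: Open steel tray, 80 mm (x) by 130 mm (y) by 60 mm tall, with an upright steel plate at each end (36 mm wide at the top, 147 mm tall) and a fixed bar between them, along its y axis. About 0.3 to 0.55 kg. Origin at the middle of its underside, z up. Same either way round. It stands to the robot's right or left.
- tote_bar (a point): Middle of the tote's bar handle, 135 mm above the tote's underside; axes as the tote's. The bar runs along y, 10 mm thick, 119 mm long between the end plates, with a flat-sided wooden grip over its middle 40 mm (18 mm wide in x, 26 mm tall, centred on the bar); pinch it there across x.
- bin: Bystander: open steel tray like the tote's, 80 x 130 x 60 mm, without end plates or bar. Origin under its middle. Stands on the other side from the tote.
- driver: Bystander: round loudspeaker driver, 130 mm diameter, 70 mm tall, cone up. Origin under its middle.
- jar: Bystander: amber glass jar with steel cap, 70 mm diameter, 90 mm tall. Origin under its middle.
- offcut: Bystander: timber offcut 120 x 45 x 40 mm lying along its x. Origin under its middle.
- screwdriver: Bystander: screwdriver about 180 mm long lying along its x.
- cartridge: Bystander: white sealant cartridge standing upright, nozzle up, 50 mm diameter, 190 mm tall. Origin under its middle.

How it is judged (in metres and radians):
On the way, in this order (a step that is already met when the one before it is completed fails the run):
1. the plunger is pulled up clear of the strip (value of joint plunger above 0.0115 m), for 0.1 s.
2. the carriage is out of the parking slot and the plunger is down in the hole (value of joint carriage above 0.08 m and value of joint plunger below 0.004 m), for 0.3 s.
3. the tote is lifted off the bench (height (world z) of tote above 0.03 m), for 0.2 s.
At the end, for the whole second after the job is handed in: Carriage beyond 0.08 m, plunger below 4 mm; tote_bar within -25..50 mm (x), 30 mm (y), -10..20 mm (z) of hook_seat, bar within 0.2 rad of the rail, tilt below 0.3 rad, tote over 30 mm above the bench, at rest (under 0.05 m/s, 0.6 rad/s), let go of by the fingers (all of step 2 and x of tote_bar in the frame of hook_seat between -0.025 and 0.05 m and y of tote_bar in the frame of hook_seat between -0.03 and 0.03 m and z of tote_bar in the frame of hook_seat between -0.01 and 0.02 m and angle between the y axis of tote and the y axis of hook_seat, either way round below 0.2 rad and angle between tote's own z axis and vertical below 0.3 rad and height (world z) of tote above 0.03 m and linear speed of tote below 0.05 m/s and angular speed of tote below 0.6 rad/s and contact force between tote and the fingers below 0.1 N); the robot touches nothing.
It fails at once if a bystander is shifted more than 40 mm or tipped over (distance of any of bin, driver, jar, offcut, screwdriver, cartridge from where it was at the start of the episode above 0.04 m or angle between any of bin, driver, jar, offcut, cartridge's own z axis and vertical above 0.6 rad).
It also fails if it takes over 67 s, if anything falls off the work surface, if the arm or the gripper's body presses on something with over 40 N, if the wrist force passes 120 N, or if a joint passes its speed limit or range.

## Working session

There is one attempt and no reset: what is moved stays moved. The work goes in short steps, Python scripts to look and compute and a shell command to move; the robot and the scene stay as the last step left them, time stands still between calls to the robot, and variables do not carry over. Pictures are saved under pics/ and viewed, and the job is handed in when it is done.

```bash
ls; mkdir -p pics; cat > h.py <<'E'
import numpy as np, cv2
from rig import get_obs, grab_frame, calibration
from scipy.spatial.transform import Rotation as R
def shot(n,f):
    c=calibration(n); im=grab_frame(n)
    np.savez('pics/'+f+'.npz',K=np.array([[c['fx'],0,c['cx']],[0,c['fy'],c['cy']],[0,0,1.]]),d=np.array(c['dist']),E=np.array(c['extrinsics']))
    cv2.imwrite('pics/'+f+'.png',im[:,:,::-1])
def cal(f): return np.load('pics/'+f+'.npz')
def ray(f,u,v):
    c=cal(f); p=cv2.undistortPoints(np.array([[[u,v]]],float),c['K'],c['d'])[0,0]
    Rm=c['E'][:3,:3]; t=c['E'][:3,3]
    return -Rm.T@t, Rm.T@np.array([p[0],p[1],1])
def atz(f,u,v,z):
    o,d=ray(f,u,v); return o+d*(z-o[2])/d[2]
def proj(f,P):
    c=cal(f); Rm=c['E'][:3,:3]; t=c['E'][:3,3]
    return cv2.projectPoints(np.array(P,float).reshape(-1,1,3),cv2.Rodrigues(Rm)[0],t,c['K'],c['d'])[0][:,0]
def tri(obs):
    A=0;b=0
    for f,u,v in obs:
        o,d=ray(f,u,v); d=d/np.linalg.norm(d); M=np.eye(3)-np.outer(d,d); A=A+M;b=b+M@o
    return np.linalg.solve(A,b)
def crop(f,x0,y0,w,h,s,out):
    im=cv2.imread('pics/'+f+'.png')[y0:y0+h,x0:x0+w]; cv2.imwrite('pics/'+out+'.png',cv2.resize(im,None,fx=s,fy=s,interpolation=cv2.INTER_CUBIC))
E
python3 - <<'E'
from h import *
o=get_obs();print(o)
for n in('side','top','wrist'): shot(n,n+'0')
print(R.from_quat(o['orientation']).as_matrix().round(3))
E
```

```text
pics
{'t': 0.0, 'qpos': array([-1.31103139e+00,  3.20302961e-01,  1.56570353e+00, -6.68123894e-06,
        1.25740880e+00, -2.00191659e-02]), 'joint_velocities': array([ 4.96245141e-04, -2.51211011e-03,  2.46885506e-04,  9.56935602e-04,
        3.26031180e-05, -1.30364303e-03]), 'joint_torque': array([-1.23243608e-03, -4.15530503e+01, -2.34161782e+01, -2.18893128e-04,
        8.13000777e-03, -9.19753234e-06]), 'eef_pos': array([ 158.64702049, -552.16908648,  230.46640498]), 'orientation': array([-0.70011941, -0.09923648,  0.70027799, -0.09795747]), 'ft_force': array([-0.06386962,  0.40063306, -0.80653159]), 'torque': array([ 0.0379419 , -0.04515236,  0.0356881 ]), 'finger_gap': 0.9983459682499509}
[[-0.     0.276 -0.961]
 [ 0.002 -0.961 -0.276]
 [-1.    -0.002 -0.   ]]
```

View pics/side0.png

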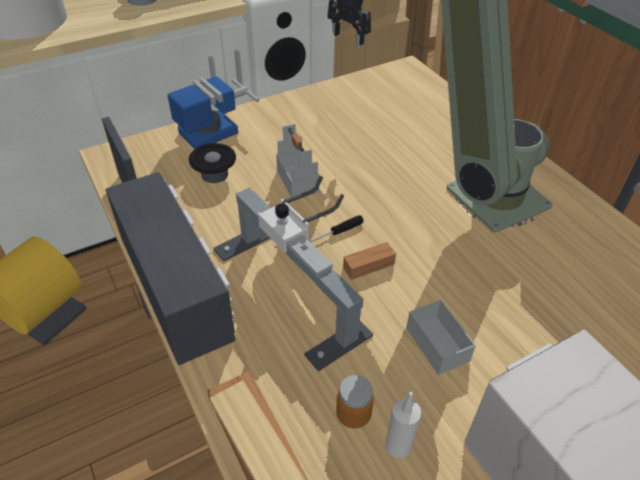

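View pics/top0.png

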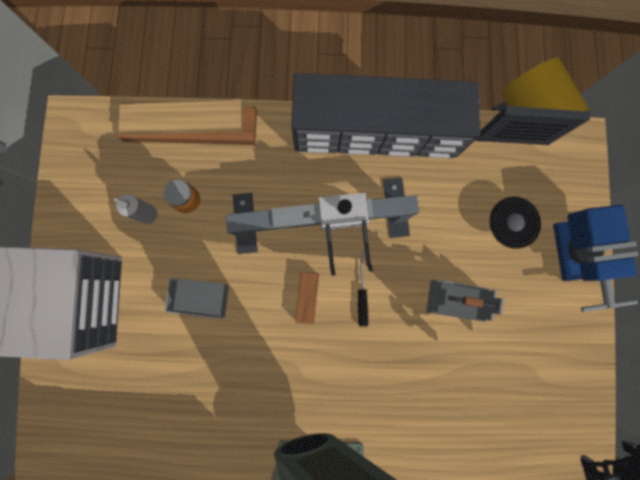

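View pics/wrist0.png

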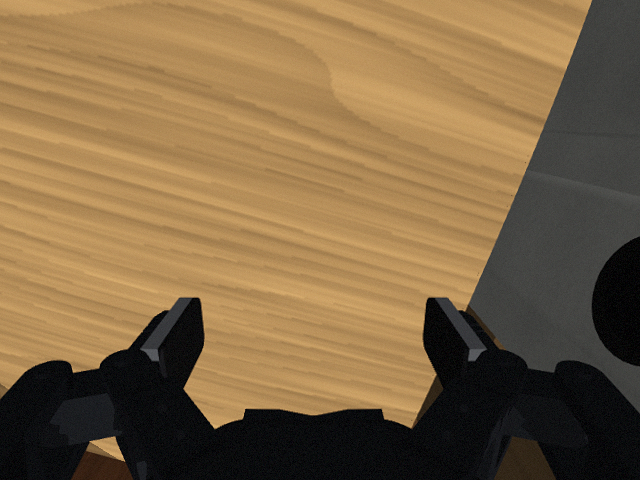

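The side view shows the knob at about (282,210) and the tote at (297,155). In the top view the knob is at (344,206) and the tote bar's grip at (475,301). I'll enlarge both.

```bash
python3 - <<'E'
from h import *
crop('top0',210,165,300,190,2.6,'c1'); crop('side0',200,110,200,150,4,'c2')
E
```

```text
(no output)
```

View pics/c1.png

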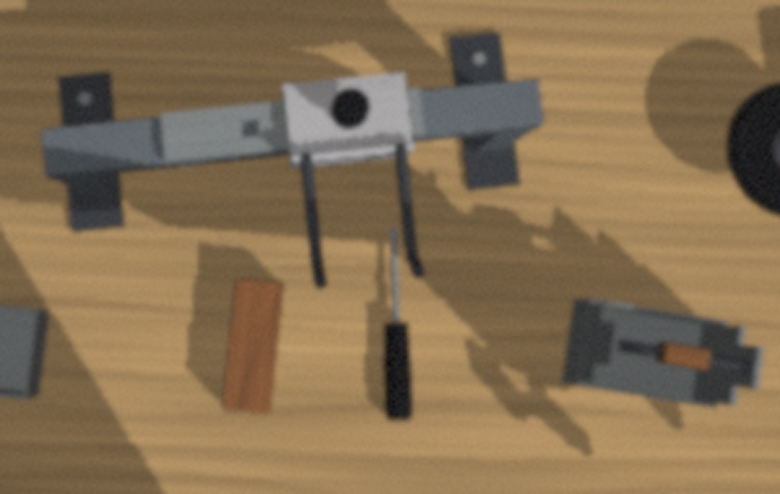

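View pics/c2.png

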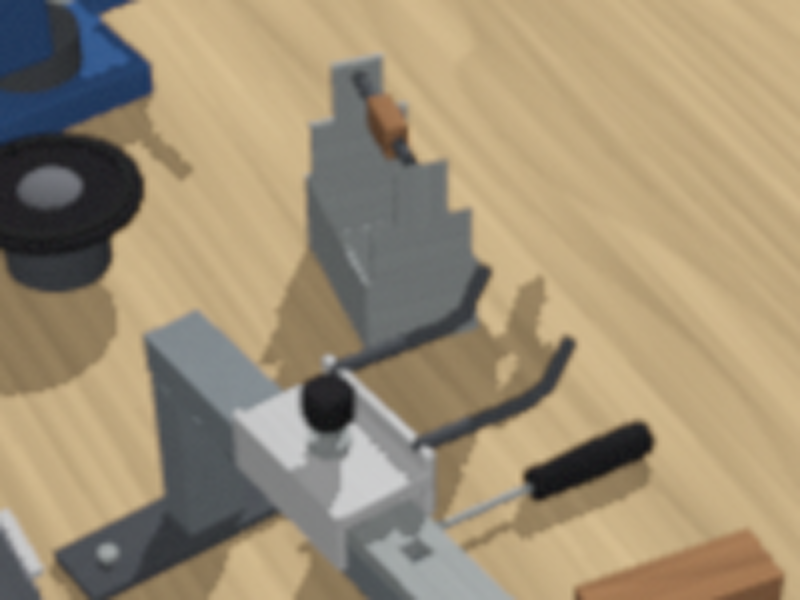

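```bash
python3 - <<'E'
from h import *
T=lambda x,y:('top0',210+x/2.6,165+y/2.6)
S=lambda x,y:('side0',200+x/4,110+y/4)
print('knob tri',tri([T(350,107),S(328,402)]), atz(*T(350,107),220))
print('grip tri',tri([T(686,354),S(387,124)]), atz(*T(686,354),148))
a,b=atz(*T(43,130),150),atz(*T(540,80),150); print('rail far edge',a,b,np.linalg.norm(a-b), np.arctan2((a-b)[1],(a-b)[0])-np.pi/2)
c=atz(*T(545,120),150);print('near right',c)
print('tips',tri([T(320,284),S(570,342)]),tri([T(419,272),S(485,270)]),atz(*T(320,284),213),atz(*T(419,272),213))
print('hole',atz(*T(251,128),162),tri([T(251,128),S(416,550)]))
a,b=atz(*T(622,346),135),atz(*T(752,367),135); print('bar',a,b,np.arctan2((a-b)[1],(a-b)[0])-np.pi/2)
q=[atz(*T(*p),60) for p in ((580,300),(566,380),)];print('tray',q)
print('scr',atz(*T(392,232),10),atz(*T(398,418),15),'off',atz(*T(255,345),40))
print('driver',atz('top0',515,222,70))
E
```

```text
knob tri [636.19119136 -28.96066381 208.53528326] [634.27311604 -28.35793798 220.        ]
grip tri [ 448.827531   -322.99407455  134.32003172] [ 449.8829027  -318.68611541  148.        ]
rail far edge [618.88206979 221.40857335 150.        ] [ 676.35642344 -193.05545318  150.        ] 418.43007852423756 0.13779275532870683
near right [ 642.25053479 -197.48173276  150.        ]
tips [497.43348393  -9.68442172 207.54609896] [508.63392783 -85.86909995 207.27600902] [497.15250176  -9.37123683 213.        ] [508.70201259 -85.37068001 213.        ]
hole [624.55827795  48.79641532 162.        ] [624.81701174  48.82002597 160.48158656]
bar [ 455.05898626 -268.17311992  135.        ] [ 439.90126434 -380.92135648  135.        ] -0.1336373949436107
tray [array([ 494.44184567, -251.99445441,   60.        ]), array([ 422.34021048, -239.79059926,   60.        ])]
scr [554.60800659 -84.78916027  10.        ] [381.4551054  -93.88245633  15.        ] off [445.42357713  40.61109178  40.        ]
driver [ 639.15783978 -449.59461839   70.        ]
```

```bash
cat >> h.py <<'E'
def go(x,y,z,yaw=None):
    "offset and dr to bring TCP to x,y,z, tool y at heading yaw (tool down)"
    o=get_obs(); M=R.from_quat(o['orientation']); off=M.inv().apply(np.array([x,y,z])-o['eef_pos'])
    dr=[0,0,0]
    if yaw is not None:
        ty=np.array([np.cos(yaw),np.sin(yaw),0]); tx=np.array([0,0,-1.]); T=R.from_matrix(np.c_[tx,ty,np.cross(tx,ty)])
        dr=(M.inv()*T).as_rotvec()
    print('t',o['t'].__round__(2),'off',off.round(1),'dr',np.round(dr,3),'F',o['ft_force'].round(1),'gap',round(o['finger_gap'],3))
E
python3 -c "
from h import *
go(635.5,-29,265,-np.pi/2+.14)"
```

```text
t 0.15 off [ -33.8 -371.3 -602.8] dr [0.14  0.    0.001] F [-0.8  0.5 -0.5] gap 0.996
```

```bash
python3 -m crank '{"offset":[[-34,0,0],[-34,-10,-16],[-34,-30,-50],[-34,-56,-90],[-34,-82,-132],[-34,-108,-174],[-34,-134,-216],[-34,-160,-258],[-34,-186,-300],[-34,-212,-342],[-34,-238,-384],[-34,-264,-426],[-34,-290,-468],[-34,-316,-510],[-34,-342,-552],[-34,-360,-585],[-34,-371,-603],[-34,-371,-603],[-34,-371,-603],[-34,-371,-603]],"dr":[[0,0,0],[0,0,0],[0.02,0,0],[0.04,0,0],[0.06,0,0],[0.08,0,0],[0.1,0,0],[0.12,0,0],[0.14,0,0],[0.14,0,0],[0.14,0,0],[0.14,0,0],[0.14,0,0],[0.14,0,0],[0.14,0,0],[0.14,0,0],[0.14,0,0],[0.14,0,0],[0.14,0,0],[0.14,0,0]],"jaw":[0,0,0,0,0,0,0,0,0,0,0,0,0,0,0,0,0,0,0,0]}'; python3 -c "
from h import *
go(635.5,-29,265,-np.pi/2+.14);shot('wrist','w1');shot('side','s1')"
```

```text
t: 2.15
eef_pos: [635.0, -30.2, 265.2]
orientation: [-0.705, -0.049, 0.706, -0.049]
ft_force: [-0.3, -0.4, -0.2]
finger_gap: 0.998
t 2.15 off [ 0.2 -1.1 -0.6] dr [-0.001  0.001 -0.   ] F [-0.3 -0.4 -0.2] gap 0.998
```

View pics/w1.png

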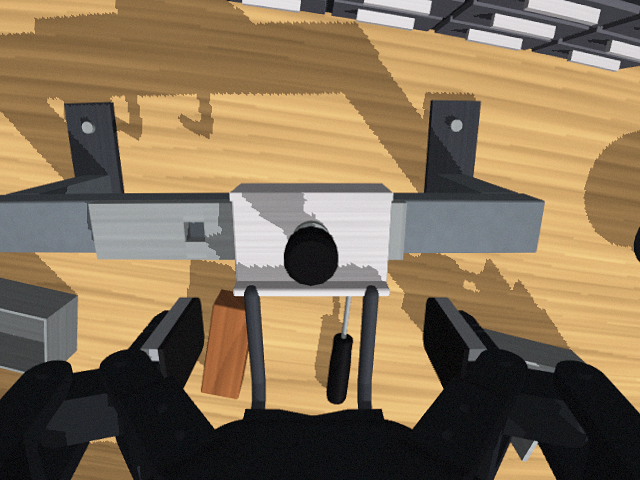

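View pics/s1.png

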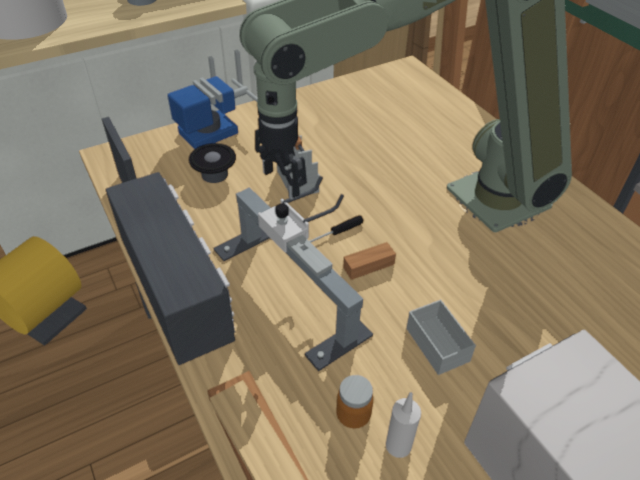

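The wrist view shows the knob at about (312,257), between the fingers, and the hole at (195,231). I'll measure both from this closer view.

```bash
python3 - <<'E'
from h import *
print(atz('w1',311,262,220),atz('w1',195,231,162))
a,b=atz('w1',91,205,162),atz('w1',232,204,162);print(a,b,np.arctan2((a-b)[1],(a-b)[0])-np.pi/2)
a,b=atz('w1',0,203,150),atz('w1',543,201,150);print(a,b,np.arctan2((a-b)[1],(a-b)[0])-np.pi/2)
print(proj('w1',[[635,-30.2,265],[635,-29,220],[624.7,48.8,162]]),proj('s1',[[635,-30,265]]))
go(635.5,-29,189,-np.pi/2+.14)
E
```

```text
[636.11712606 -28.14502077 220.        ] [625.69760436  50.01483988 162.        ]
[634.07773012 122.14170593 162.        ] [647.70252226  26.49889237 162.        ] 0.14150288250003218
[622.86366835 199.53369422 150.        ] [ 677.96934717 -187.70778411  150.        ] 0.1413540910534501
[[314.90385598 303.31436201]
 [312.3181266  264.18482515]
 [196.69773944 232.6425495 ]] [[281.27732733 189.91904931]]
t 2.25 off [76.6 -1.4 -0.6] dr [-0.001  0.    -0.   ] F [-1.4 -1.  -0.4] gap 0.998
```

```bash
python3 -m crank '{"offset":[[15,-1.5,-0.6],[30,-1.5,-0.6],[45,-1.5,-0.6],[60,-1.5,-0.6],[70,-1.5,-0.6],[76,-1.5,-0.6],[76,-1.5,-0.6],[76,-1.5,-0.6],[76,-1.5,-0.6],[76,-1.5,-0.6],[76,-1.5,-0.6],[76,-1.5,-0.6],[76,-1.5,-0.6],[76,-1.5,-0.6],[76,-1.5,-0.6],[76,-1.5,-0.6]],"dr":[[0,0,0],[0,0,0],[0,0,0],[0,0,0],[0,0,0],[0,0,0],[0,0,0],[0,0,0],[0,0,0],[0,0,0],[0,0,0],[0,0,0],[0,0,0],[0,0,0],[0,0,0],[0,0,0]],"jaw":[0,0,0,0,0,0,0,0.3,0.6,0.8,1,1,1,1,1,1]}'; python3 -c "
from h import *
go(635.5,-29,189);shot('wrist','w2')"
```

```text
t: 3.85
eef_pos: [636.5, -28.1, 190.1]
orientation: [0.706, 0.049, -0.705, 0.05]
ft_force: [-0.2, -0.3, 4.6]
finger_gap: 0.328
t 3.85 off [1.1 0.8 1.2] dr [0 0 0] F [-0.2 -0.3  4.6] gap 0.328
```

View pics/w2.png

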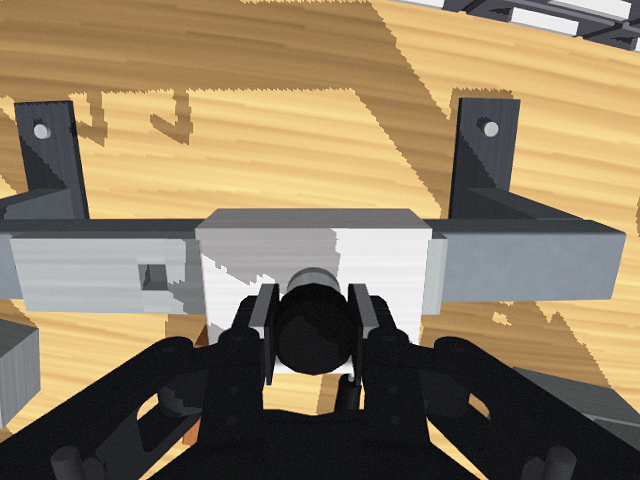

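Knob gripped: the pads are on both sides at (270,335) and (360,335). Now I'll pull it up.

```bash
python3 -m crank '{"offset":[[-4,0,0],[-8,0,0],[-12,0,0],[-15,0,0],[-15,0,0],[-15,0,0],[-15,0,0]],"dr":[[0,0,0],[0,0,0],[0,0,0],[0,0,0],[0,0,0],[0,0,0],[0,0,0]],"jaw":[1,1,1,1,1,1,1]}'; python3 -c "
from h import *
shot('wrist','w3');shot('side','s3');crop('s3',200,110,200,150,4,'c3')"
```

```text
t: 4.6
eef_pos: [636.4, -28.0, 204.0]
orientation: [-0.705, -0.049, 0.705, -0.049]
ft_force: [4.1, -0.7, -7.0]
finger_gap: 0.328
```

View pics/w3.png

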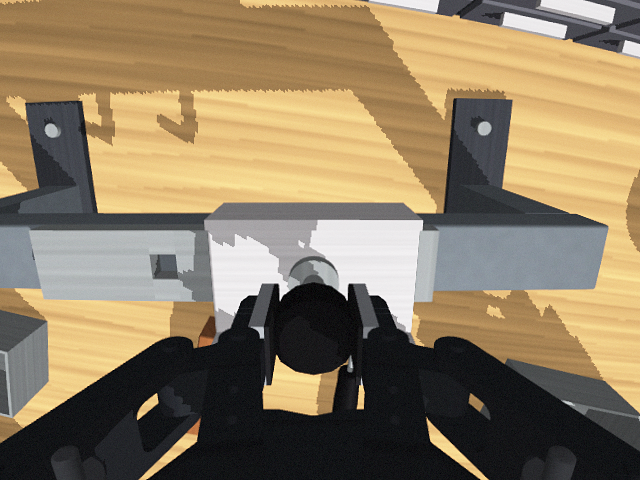

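View pics/c3.png

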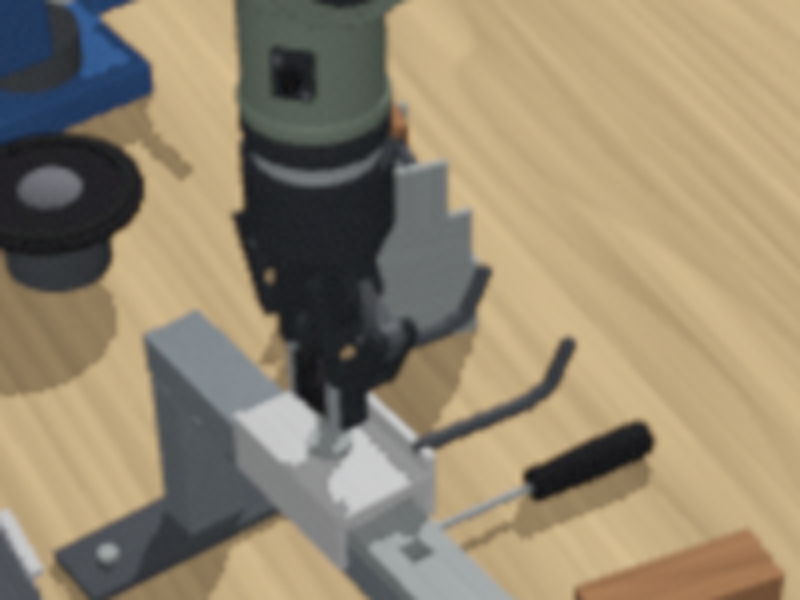

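The shaft is exposed under the knob and the pull reads 7 N, so the plunger is up about 14 mm. Next I'll slide left most of the way.

```bash
python3 -m crank '{"offset":[[-15,-3,0],[-15,-8,0],[-15,-14,0],[-15,-20,0],[-15,-26,0],[-15,-32,0],[-15,-38,0],[-15,-44,0],[-15,-50,0],[-15,-56,0],[-15,-61,0],[-15,-64,0],[-15,-64,0],[-15,-64,0]],"dr":[[0,0,0],[0,0,0],[0,0,0],[0,0,0],[0,0,0],[0,0,0],[0,0,0],[0,0,0],[0,0,0],[0,0,0],[0,0,0],[0,0,0],[0,0,0],[0,0,0]],"jaw":[1,1,1,1,1,1,1,1,1,1,1,1,1,1]}'; python3 -c "
from h import *
shot('wrist','w4')"
```

```text
t: 6.1
eef_pos: [625.4, 36.3, 213.0]
orientation: [-0.702, -0.05, 0.709, -0.049]
ft_force: [6.8, 1.8, -28.8]
finger_gap: 0.324
```

View pics/w4.png

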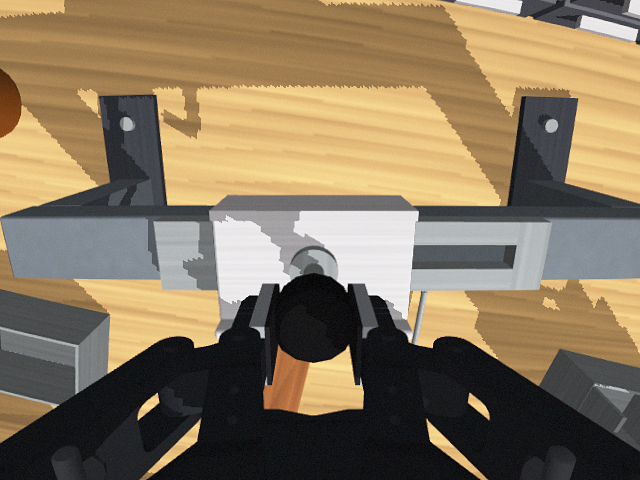

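My slip: offsets restart with each call, so I pulled 15 mm further, onto the plunger's top stop (29 N). Nothing is lost: the carriage followed, and the slot now shows empty at (465,255). I'll lower back, then ease the jaws open just enough to free the knob.

```bash
python3 -m crank '{"offset":[[4,0,0],[9,0,0],[14,0,0],[17,0,0],[18,0,0],[18,0,0],[18,0,0],[20,0,0],[22,0,0],[24,0,0],[24,0,0],[24,0,0]],"dr":[[0,0,0],[0,0,0],[0,0,0],[0,0,0],[0,0,0],[0,0,0],[0,0,0],[0,0,0],[0,0,0],[0,0,0],[0,0,0],[0,0,0]],"jaw":[1,1,1,1,0.58,0.58,0.58,0.58,0.58,0.58,0.58,0.58]}'; python3 -c "
from h import *
shot('wrist','w5')"
```

```text
t: 7.35
eef_pos: [627.4, 35.4, 195.1]
orientation: [-0.705, -0.049, 0.705, -0.049]
ft_force: [0.1, -0.5, 0.0]
finger_gap: 0.421
```

View pics/w5.png

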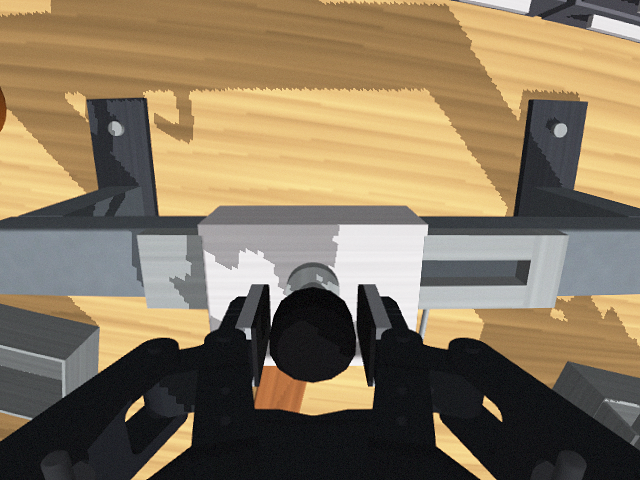

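The knob is free between the pads and no force shows. I'll push left slowly, about 3 mm of slack plus 14 mm to the hole, and watch the force.

```bash
python3 -m crank '{"offset":[[0,-2,0],[0,-3,0],[0,-4,0],[0,-5,0],[0,-6,0],[0,-7,0],[0,-8,0],[0,-9,0],[0,-10,0],[0,-11,0],[0,-12,0],[0,-13,0],[0,-13,0]],"dr":[[0,0,0],[0,0,0],[0,0,0],[0,0,0],[0,0,0],[0,0,0],[0,0,0],[0,0,0],[0,0,0],[0,0,0],[0,0,0],[0,0,0],[0,0,0]],"jaw":[0.58,0.58,0.58,0.58,0.58,0.58,0.58,0.58,0.58,0.58,0.58,0.58,0.58]}'
python3 -m crank '{"offset":[[0,-1,0],[0,-2,0],[0,-3,0],[0,-3,0]],"dr":[[0,0,0],[0,0,0],[0,0,0],[0,0,0]],"jaw":[0.58,0.58,0.58,0.58]}'
```

```text
t: 8.7
eef_pos: [625.4, 49.0, 195.4]
orientation: [-0.705, -0.05, 0.705, -0.049]
ft_force: [0.2, 1.0, 0.8]
finger_gap: 0.419
t: 9.1
eef_pos: [625.1, 51.4, 195.3]
orientation: [-0.705, -0.049, 0.705, -0.049]
ft_force: [1.0, -0.2, 0.6]
finger_gap: 0.419
```

```bash
python3 -c "
from h import *
shot('wrist','w6');shot('side','s6');crop('s6',200,130,200,150,4,'c6')"
```

```text
(no output)
```

View pics/w6.png

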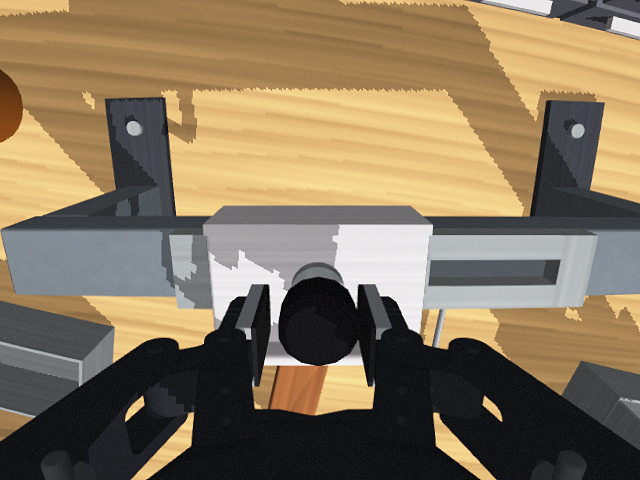

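View pics/c6.png

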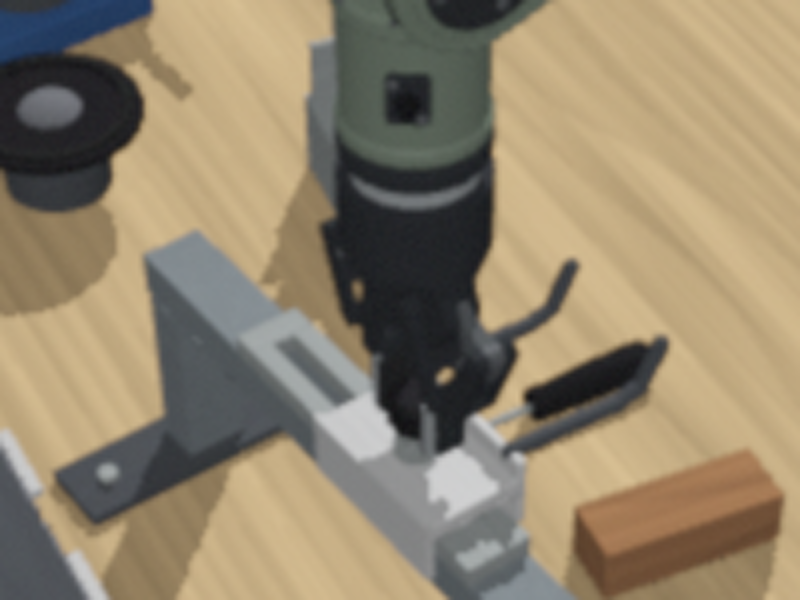

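```bash
python3 -m crank '{"offset":[[0,-1,0],[0,-2,0],[0,-3,0],[0,-4,0],[0,-4,0]],"dr":[[0,0,0],[0,0,0],[0,0,0],[0,0,0],[0,0,0]],"jaw":[0.58,0.58,0.58,0.58,0.58]}'; python3 -m crank '{"offset":[[0,-1,0],[0,-2,0],[0,-2,0]],"dr":[[0,0,0],[0,0,0],[0,0,0]],"jaw":[0.58,0.58,0.58]}'
```

```text
t: 9.7
eef_pos: [624.6, 55.1, 195.3]
orientation: [0.705, 0.049, -0.705, 0.05]
ft_force: [1.7, -1.0, 0.1]
finger_gap: 0.417
t: 10.0
eef_pos: [624.5, 55.5, 195.2]
orientation: [0.705, 0.048, -0.705, 0.051]
ft_force: [0.2, -5.7, -0.2]
finger_gap: 0.422
```

```bash
python3 -m crank '{"offset":[[0,-1,0],[0,-2,0],[0,-2,0]],"dr":[[0,0,0],[0,0,0],[0,0,0]],"jaw":[0.58,0.58,0.58]}'; python3 -c "
from h import *
shot('wrist','w7')"
```

```text
t: 10.3
eef_pos: [624.5, 55.7, 195.2]
orientation: [0.706, 0.047, -0.705, 0.052]
ft_force: [1.3, -10.8, -0.8]
finger_gap: 0.42
```

View pics/w7.png

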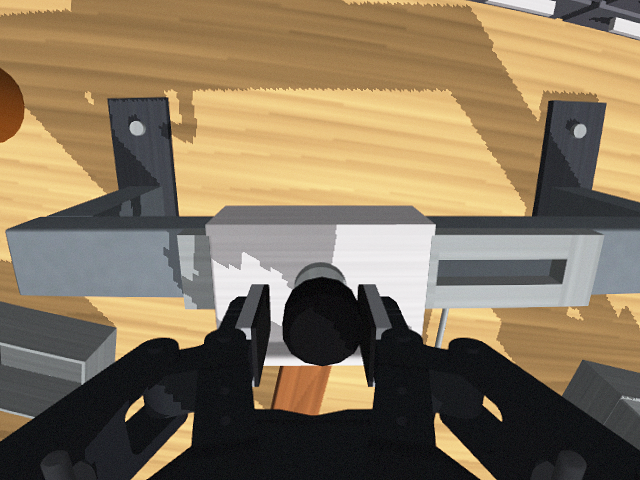

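A force of 10.8 N with no motion is well over rubbing friction, and the knob is lower, so the pin is in the hole. I'll centre the jaws, open and go up.

```bash
python3 -m crank '{"offset":[[0,3,0],[0,6,0],[0,7,0],[0,7,0],[-10,7,0],[-30,7,0],[-55,7,0],[-80,7,0],[-100,7,0],[-100,7,0],[-100,7,0]],"dr":[[0,0,0],[0,0,0],[0,0,0],[0,0,0],[0,0,0],[0,0,0],[0,0,0],[0,0,0],[0,0,0],[0,0,0],[0,0,0]],"jaw":[0.5,0.4,0.2,0.1,0,0,0,0,0,0,0]}'; python3 -c "
from h import *
shot('wrist','w8');shot('side','s8');crop('s8',200,130,200,150,4,'c8')"
```

```text
t: 11.45
eef_pos: [624.9, 52.4, 295.4]
orientation: [0.706, 0.049, -0.705, 0.049]
ft_force: [0.5, -0.6, -1.1]
finger_gap: 1.002
```

View pics/w8.png

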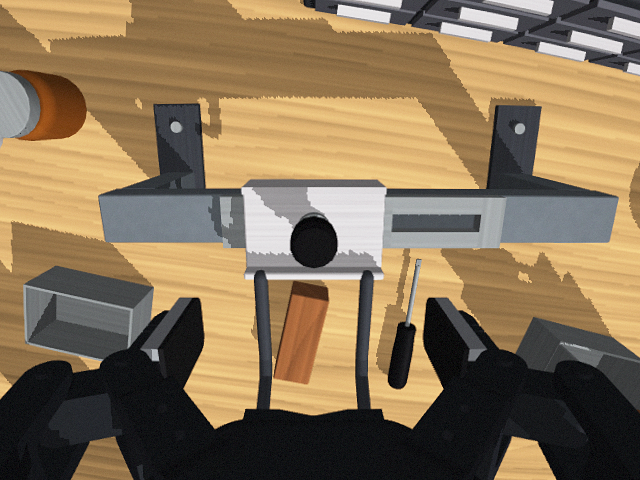

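View pics/c8.png

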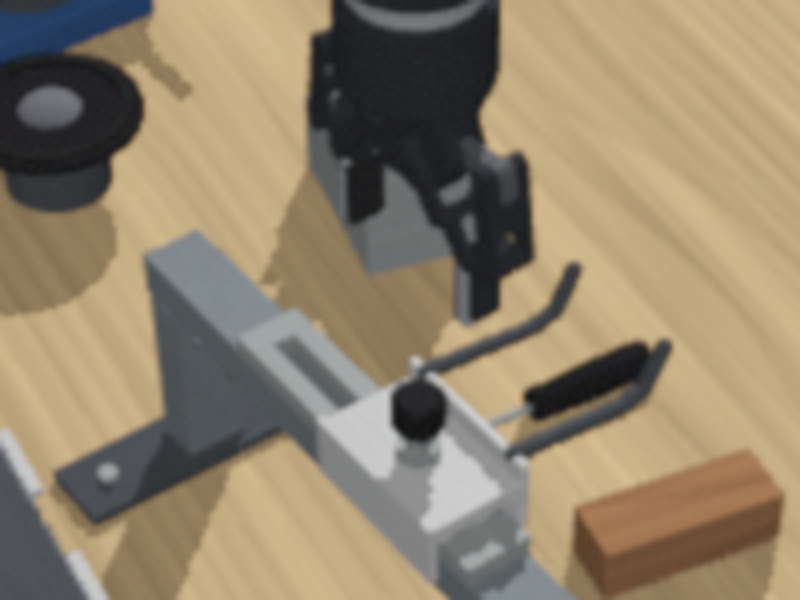

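```bash
python3 - <<'E'
from h import *
S=lambda x,y:('s8',200+x/4,130+y/4)
k=tri([S(418,409),('w8',314,243)]);print('knob',k)
for z in(209,219): print(z,atz(*S(418,409),z),atz('w8',314,244,z+11),proj('s8',[[k[0],k[1],z]])-[200,130])
# tips: side ray at top z=213-ish
print(atz(*S(664,344),211),atz(*S(573,267),211))
kn=np.array([624.7,51.]);ax=np.array([np.cos(.141),np.sin(.141)]);print('seat',kn-105*ax,'tips',kn-133*ax+38*np.array([-ax[1],ax[0]]),kn-133*ax-38*np.array([-ax[1],ax[0]]))
go(449.5,-322.5,260,-.134)
E
```

```text
knob [624.59486099  52.47830974 209.62114077]
209 [625.02162584  51.98438792 209.        ] [626.52690726  52.96891467 220.        ] [[104.79752392 102.32973698]]
219 [629.67609611  60.79139167 219.        ] [629.68056499  53.42870395 230.        ] [[104.77180377  98.86547626]]
[489.33765642  72.91970643 211.        ] [500.31811567  -2.18658932 211.        ]
seat [520.74202441  36.24400763] tips [487.67963368  69.93196273] [498.36016149  -5.31381008]
t 11.55 off [ 34.4 346.8 225.3] dr [-1.297  0.002  0.002] F [-0.2  0.1 -0.6] gap 0.998
```

The knob triangulates to z = 209.6, so the pin is fully down and the carriage is locked. The seat is at about (521.5, 38). Now I'll move above the tote.

```bash
python3 -m crank '{"offset":[[0,10,7],[2,30,20],[4,55,36],[7,83,54],[10,111,72],[13,139,90],[16,167,108],[19,195,127],[22,223,145],[25,251,163],[28,279,181],[31,307,199],[34,330,214],[34,343,222],[34,347,225],[34,347,225],[34,347,225]],"dr":[[-0.05,0,0],[-0.15,0,0],[-0.25,0,0],[-0.35,0,0],[-0.45,0,0],[-0.55,0,0],[-0.65,0,0],[-0.75,0,0],[-0.85,0,0],[-0.95,0,0],[-1.05,0,0],[-1.15,0,0],[-1.23,0,0],[-1.28,0,0],[-1.297,0,0],[-1.297,0,0],[-1.297,0,0]],"jaw":[0,0,0,0,0,0,0,0,0,0,0,0,0,0,0,0,0]}'; python3 -c "
from h import *
go(449.5,-322.5,260,-.134)
shot('wrist','w9');shot('top','t9')"
```

```text
t: 13.25
eef_pos: [450.7, -322.0, 260.9]
orientation: [0.532, 0.466, -0.532, 0.465]
ft_force: [-0.7, 0.3, 0.3]
finger_gap: 1.001
t 13.25 off [ 0.9 -1.1  0.7] dr [-0.    -0.001  0.001] F [-0.7  0.3  0.3] gap 1.001
```

View pics/w9.png

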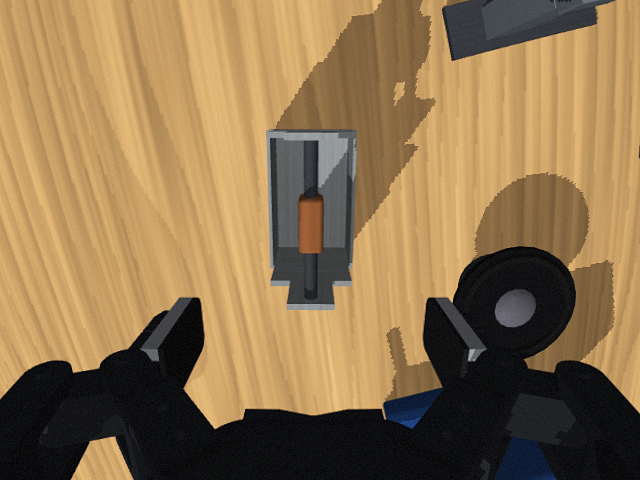

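The bar runs vertically in the picture from (311,140) to (311,298), with the grip centred at about (311,223).

```bash
python3 - <<'E'
from h import *
a,b=atz('w9',310.5,140,140),atz('w9',310.5,298,140);print(a,b,np.linalg.norm(a-b),np.arctan2((a-b)[1],(a-b)[0])-np.pi/2)
print(atz('w9',310.5,196,148),atz('w9',311,251,148),(a+b)/2)
g=(a+b)/2
go(g[0],g[1],116,-.134)
E
```

```text
[ 456.61488259 -260.06001387  140.        ] [ 440.7732839  -375.85057356  140.        ] 116.869200236073 -0.13596838011867796
[ 451.66371351 -296.6510937   148.        ] [ 446.6635237  -335.81354383  148.        ] [ 448.69408325 -317.95529372  140.        ]
t 13.35 off [145.2  -2.7  -3.5] dr [ 0.001 -0.     0.   ] F [ 0.6 -0.4 -0.2] gap 0.999
```

```bash
python3 -m crank '{"offset":[[10,-2.7,-4],[35,-2.7,-4],[65,-2.7,-4],[95,-2.7,-4],[120,-2.7,-4],[135,-2.7,-4],[142,-2.7,-4],[145,-2.7,-4],[145,-2.7,-4],[145,-2.7,-4],[145,-2.7,-4],[145,-2.7,-4],[145,-2.7,-4],[145,-2.7,-4],[145,-2.7,-4],[145,-2.7,-4],[145,-2.7,-4]],"dr":[[0,0,0],[0,0,0],[0,0,0],[0,0,0],[0,0,0],[0,0,0],[0,0,0],[0,0,0],[0,0,0],[0,0,0],[0,0,0],[0,0,0],[0,0,0],[0,0,0],[0,0,0],[0,0,0],[0,0,0]],"jaw":[0,0,0,0,0,0,0,0,0.3,0.6,0.8,1,1,1,1,1,1]}'; python3 -c "
from h import *
shot('wrist','w10');shot('side','s10')
go(448.6,-317.5,116)"
```

```text
t: 15.05
eef_pos: [449.0, -318.8, 116.9]
orientation: [0.533, 0.465, -0.532, 0.466]
ft_force: [2.6, -0.0, 4.5]
finger_gap: 0.201
t 15.15 off [ 0.9 -0.6 -1.2] dr [0 0 0] F [ 3.1 -0.6  6. ] gap 0.207
```

View pics/w10.png

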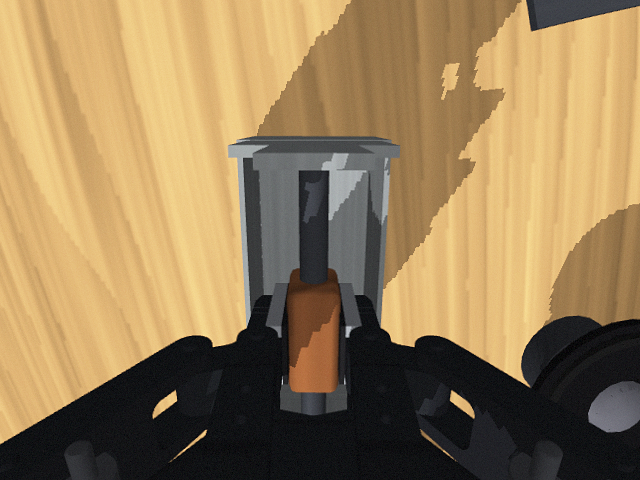

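The grip is squarely pinched between the pads. Lifting 100 mm.

```bash
python3 -m crank '{"offset":[[-3,0,0],[-8,0,0],[-15,0,0],[-25,0,0],[-37,0,0],[-50,0,0],[-63,0,0],[-76,0,0],[-87,0,0],[-95,0,0],[-100,0,0],[-100,0,0],[-100,0,0],[-100,0,0]],"dr":[[0,0,0],[0,0,0],[0,0,0],[0,0,0],[0,0,0],[0,0,0],[0,0,0],[0,0,0],[0,0,0],[0,0,0],[0,0,0],[0,0,0],[0,0,0],[0,0,0]],"jaw":[1,1,1,1,1,1,1,1,1,1,1,1,1,1]}'; python3 -c "
from h import *
shot('side','s11');shot('wrist','w11')
s=np.array([521.5,38]);p=s-110*np.array([np.cos(.141),np.sin(.141)]);print(p)
go(p[0],p[1],217,.141)"
```

```text
t: 16.55
eef_pos: [448.1, -318.2, 215.6]
orientation: [-0.532, -0.466, 0.532, -0.465]
ft_force: [0.4, 0.4, -3.9]
finger_gap: 0.204
[412.59164462  22.54134132]
t 16.65 off [  -1.   -80.8 -333. ] dr [-0.275 -0.001  0.001] F [-1.   0.5 -3.4] gap 0.202
```

View pics/s11.png

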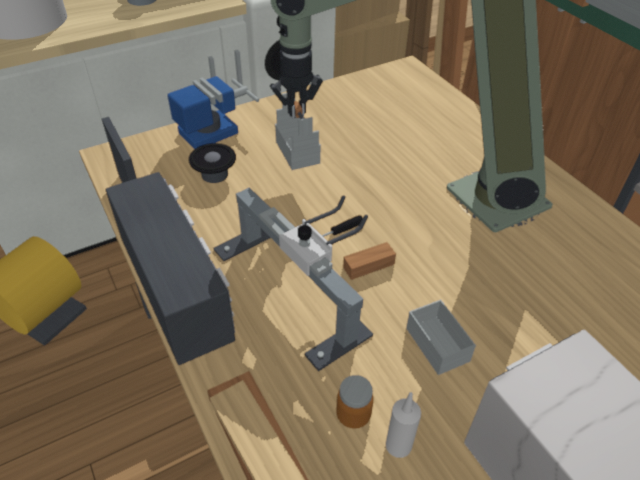

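View pics/w11.png

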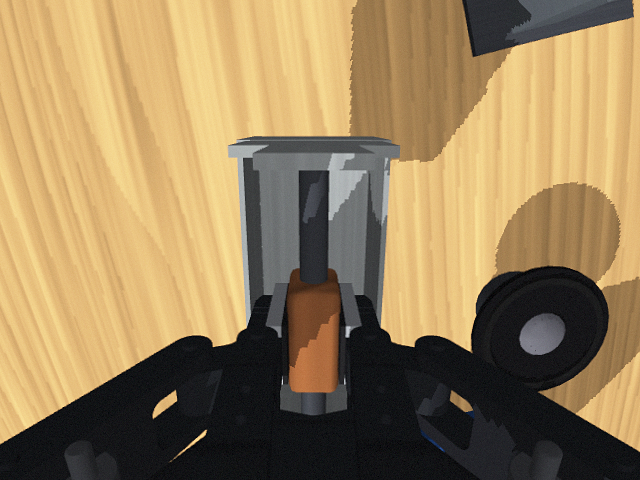

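```bash
python3 -m crank '{"offset":[[-1,-2,-8],[-1,-6,-24],[-1,-12,-48],[-1,-18,-75],[-1,-25,-103],[-1,-32,-131],[-1,-39,-159],[-1,-46,-188],[-1,-53,-217],[-1,-60,-246],[-1,-66,-273],[-1,-72,-297],[-1,-77,-316],[-1,-80,-328],[-1,-81,-333],[-1,-81,-333],[-1,-81,-333],[-1,-81,-333]],"dr":[[0,0,0],[-0.01,0,0],[-0.03,0,0],[-0.05,0,0],[-0.07,0,0],[-0.09,0,0],[-0.11,0,0],[-0.135,0,0],[-0.16,0,0],[-0.18,0,0],[-0.2,0,0],[-0.22,0,0],[-0.24,0,0],[-0.26,0,0],[-0.275,0,0],[-0.275,0,0],[-0.275,0,0],[-0.275,0,0]],"jaw":[1,1,1,1,1,1,1,1,1,1,1,1,1,1,1,1,1,1]}'; python3 -c "
from h import *
shot('side','s12');shot('top','t12');crop('s12',250,120,200,150,4,'c12');crop('t12',210,165,260,190,3,'d12')
go(521.5,38,217,.141)"
```

```text
t: 18.45
eef_pos: [412.7, 21.8, 217.3]
orientation: [0.464, 0.534, -0.464, 0.534]
ft_force: [0.0, -0.1, -3.4]
finger_gap: 0.199
t 18.55 off [  0.2 110.   -0.8] dr [-0.001  0.     0.   ] F [-0.4 -0.1 -3.9] gap 0.199
```

View pics/c12.png

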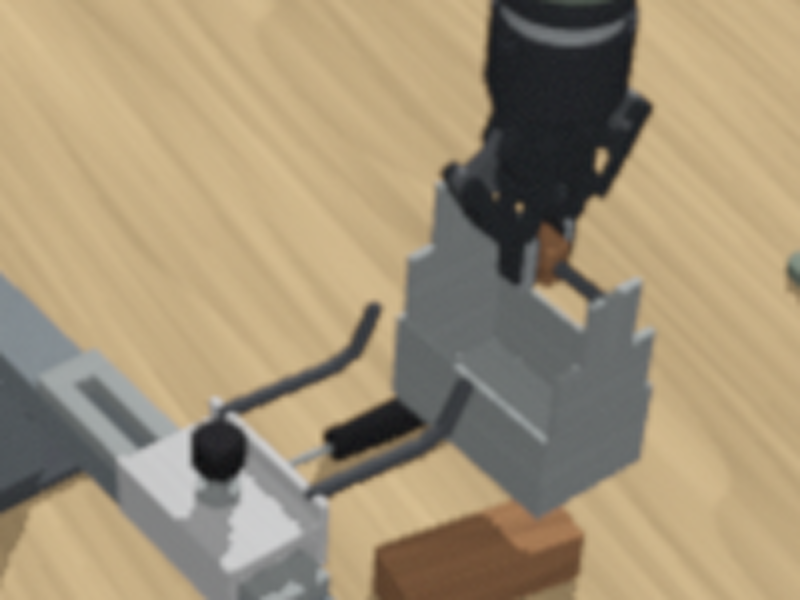

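View pics/d12.png

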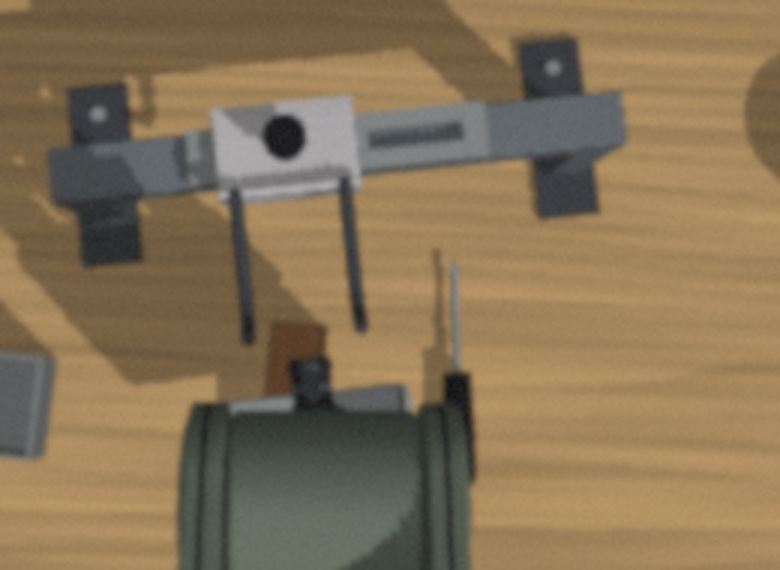

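```bash
python3 - <<'E'
from h import *
T=lambda x,y:('t12',210+x/3,165+y/3);S=lambda x,y:('s12',250+x/4,120+y/4)
a,b=tri([T(248,338),S(463,386)]),tri([T(361,326),S(374,312)]);print(a,b)
m=(a+b)/2; print(m, m[:2]+28*np.array([np.cos(.141),np.sin(.141)]),np.linalg.norm(a-b))
k=tri([T(284,136),S(218,450)]);print(k,k[:2]-105*np.array([np.cos(.141),np.sin(.141)]))
# tote bar ends in side: left end near (600,294), top plate corners
print(proj('s12',[[412.7,21.8,235.5]])*4-[1000,480])
M=np.array([-np.sin(.141),np.cos(.141)])
for s in(-59.5,59.5): print((proj('s12',[[412.7+s*M[0],21.8+s*M[1],235.5]])*4-[1000,480]))
E
```

```text
[488.09421112  70.87863009 207.25126768] [498.30860366  -4.12612835 204.98960272]
[493.20140739  33.37625087 206.1204352 ] [520.92353421  37.31118217] 75.73085719397474
[624.94213206  51.91652667 208.16529306] [520.98415647  37.1605343 ]
[[535.85951741 248.06149325]]
[[464.77712711 192.37072201]]
[[610.69240402 306.68594938]]
```

The tips average to a seat at (521.1, 37.4). The bar is about 22 mm over the tips and the tray below the prongs. Advancing.

```bash
python3 -m crank '{"offset":[[0,3,0],[0,8,0],[0,15,0],[0,23,0],[0,31,0],[0,39,0],[0,47,0],[0,55,0],[0,63,0],[0,71,0],[0,79,0],[0,87,0],[0,95,0],[0,102,0],[0,107,0],[0,110,0],[0,110,0],[0,110,0],[0,110,0]],"dr":[[0,0,0],[0,0,0],[0,0,0],[0,0,0],[0,0,0],[0,0,0],[0,0,0],[0,0,0],[0,0,0],[0,0,0],[0,0,0],[0,0,0],[0,0,0],[0,0,0],[0,0,0],[0,0,0],[0,0,0],[0,0,0],[0,0,0]],"jaw":[1,1,1,1,1,1,1,1,1,1,1,1,1,1,1,1,1,1,1]}'; python3 -c "
from h import *
shot('side','s13');shot('wrist','w13');crop('s13',220,120,200,150,4,'c13')
go(521.1,37.4,171.5,.141)"
```

```text
t: 20.45
eef_pos: [521.2, 37.8, 217.3]
orientation: [0.463, 0.534, -0.464, 0.534]
ft_force: [-0.5, -0.2, -3.4]
finger_gap: 0.202
t 20.55 off [45.9 -0.2  0.4] dr [-0.  0.  0.] F [-0.8  0.1 -3.8] gap 0.201
```

View pics/c13.png

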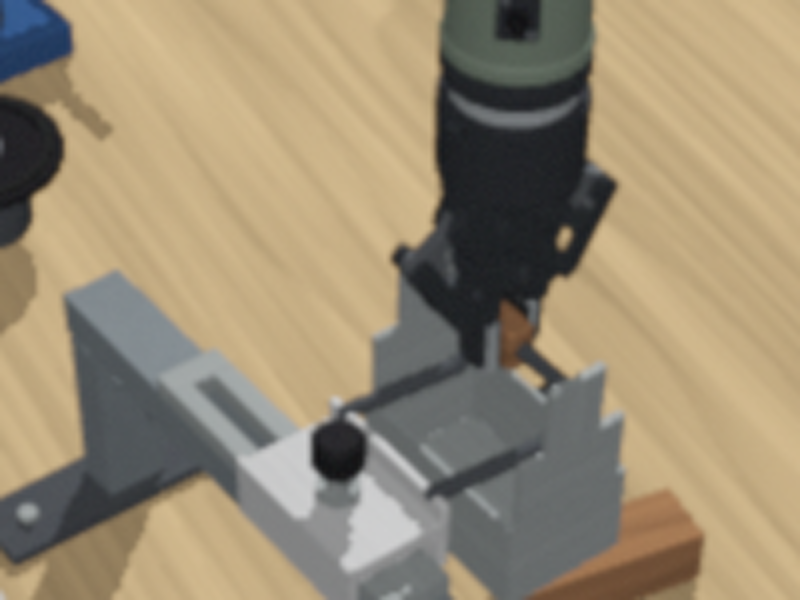

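View pics/w13.png

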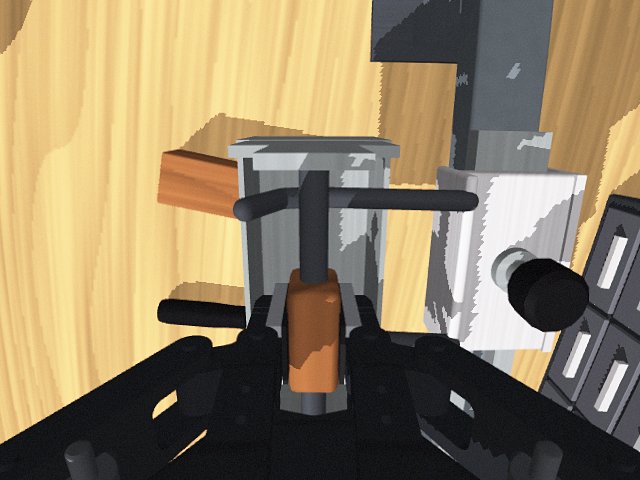

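Both prongs run under the bar, and the left tip at (245,207) is in front of it. Lowering.

```bash
python3 -m crank '{"offset":[[2,0,0],[5,0,0],[10,0,0],[15,0,0],[20,0,0],[25,0,0],[30,0,0],[34,0,0],[37,0,0],[40,0,0],[41.5,0,0],[43,0,0],[43,0,0]],"dr":[[0,0,0],[0,0,0],[0,0,0],[0,0,0],[0,0,0],[0,0,0],[0,0,0],[0,0,0],[0,0,0],[0,0,0],[0,0,0],[0,0,0],[0,0,0]],"jaw":[1,1,1,1,1,1,1,1,1,1,1,1,1]}'
python3 -m crank '{"offset":[[1,0,0],[2,0,0],[2,0,0]],"dr":[[0,0,0],[0,0,0],[0,0,0]],"jaw":[1,1,1]}'
```

```text
t: 21.85
eef_pos: [521.5, 37.9, 174.2]
orientation: [0.464, 0.534, -0.464, 0.534]
ft_force: [0.8, -0.1, -3.9]
finger_gap: 0.206
t: 22.15
eef_pos: [521.5, 37.9, 172.2]
orientation: [0.463, 0.534, -0.464, 0.534]
ft_force: [-0.2, -0.5, -3.6]
finger_gap: 0.202
```

```bash
python3 -m crank '{"offset":[[1,0,0],[1.5,0,0],[1.5,0,0]],"dr":[[0,0,0],[0,0,0],[0,0,0]],"jaw":[1,1,1]}'
python3 -m crank '{"offset":[[1,0,0],[1.5,0,0],[1.5,0,0]],"dr":[[0,0,0],[0,0,0],[0,0,0]],"jaw":[1,1,1]}'
```

```text
t: 22.45
eef_pos: [521.7, 37.9, 171.7]
orientation: [0.464, 0.534, -0.463, 0.534]
ft_force: [-1.5, -0.0, 3.9]
finger_gap: 0.203
t: 22.75
eef_pos: [521.8, 37.9, 171.5]
orientation: [0.464, 0.533, -0.463, 0.535]
ft_force: [-4.0, -1.1, 13.0]
finger_gap: 0.202
```

Contact: +13 N upward at bar height 190, so it's seated. I'll relax, open moderately, look, then go up.

```bash
python3 -m crank '{"offset":[[-1,0,0],[-2,0,0],[-2,0,0],[-2,0,0],[-2,0,0],[-2,0,0],[-2,0,0],[-2,0,0]],"dr":[[0,0,0],[0,0,0],[0,0,0],[0,0,0],[0,0,0],[0,0,0],[0,0,0],[0,0,0]],"jaw":[1,1,0.7,0.6,0.5,0.45,0.45,0.45]}'
python3 -c "
from h import *
shot('wrist','w14');shot('side','s14');crop('s14',220,120,200,150,4,'c14')"
```

```text
t: 23.55
eef_pos: [521.6, 37.9, 171.2]
orientation: [0.464, 0.534, -0.464, 0.534]
ft_force: [0.3, 0.7, 0.6]
finger_gap: 0.551
```

View pics/w14.png

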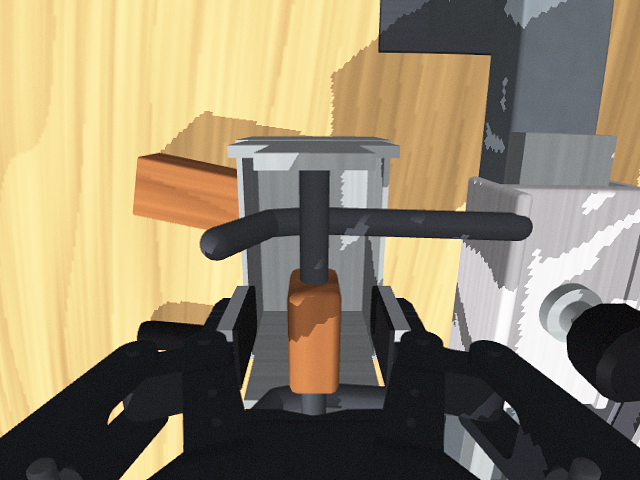

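View pics/c14.png

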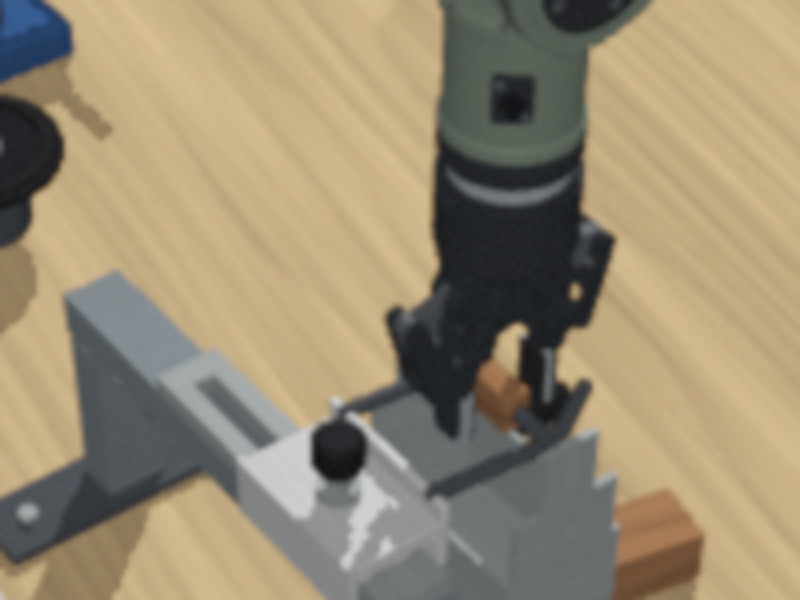

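The bar rests on both prongs and the pads stand clear on both sides of the grip. Going straight up.

```bash
python3 -m crank '{"offset":[[-4,0,0],[-10,0,0],[-18,0,0],[-28,0,0],[-40,0,0],[-55,0,0],[-75,0,0],[-95,0,0],[-115,0,0],[-130,0,0],[-130,0,0],[-130,0,0],[-130,0,0],[-130,0,0],[-130,0,0],[-130,0,0],[-130,0,0],[-130,0,0],[-130,0,0],[-130,0,0]],"dr":[[0,0,0],[0,0,0],[0,0,0],[0,0,0],[0,0,0],[0,0,0],[0,0,0],[0,0,0],[0,0,0],[0,0,0],[0,0,0],[0,0,0],[0,0,0],[0,0,0],[0,0,0],[0,0,0],[0,0,0],[0,0,0],[0,0,0],[0,0,0]],"jaw":[0.45,0.45,0.45,0.45,0.45,0.45,0.45,0.45,0.45,0.45,0.45,0.45,0.45,0.45,0.45,0.45,0.45,0.45,0.45,0.45]}'
python3 -c "
from h import *
shot('wrist','w15');shot('side','s15');crop('s15',220,120,200,150,4,'c15')"
```

```text
t: 25.65
eef_pos: [521.5, 37.9, 301.3]
orientation: [0.464, 0.534, -0.464, 0.534]
ft_force: [-0.0, -0.4, -0.2]
finger_gap: 0.549
```

View pics/w15.png

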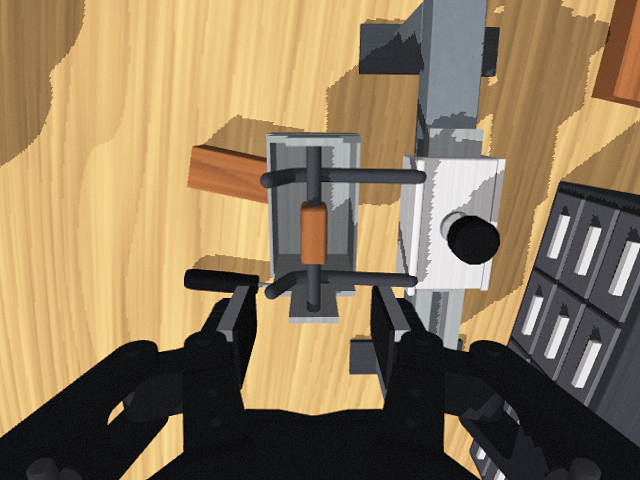

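View pics/c15.png

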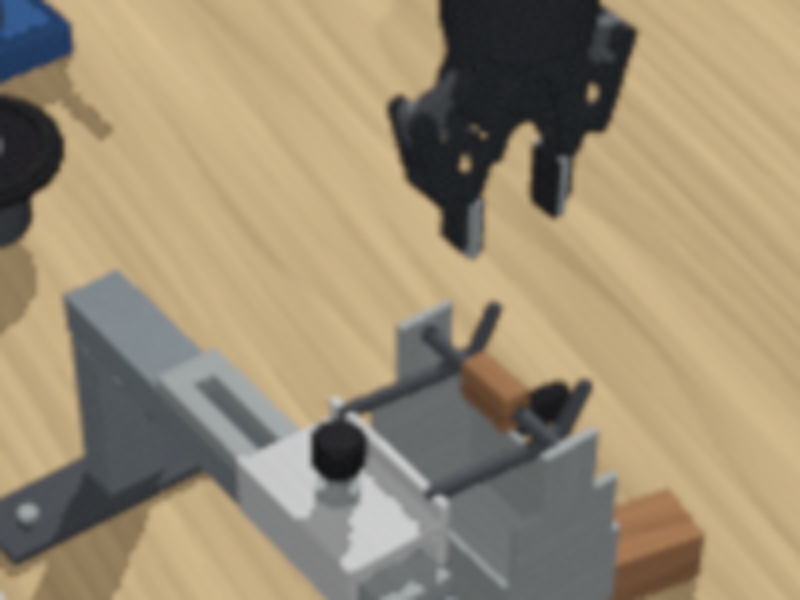

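The tote hangs level on both prongs, with its grip at (314,233) between prongs crossing at (314,175) and (314,278). I'll check that it's still and verify the position and the bystanders.

```bash
python3 -m crank '{"offset":[[-5,0,0],[-5,0,0],[-5,0,0],[-5,0,0],[-5,0,0],[-5,0,0],[-5,0,0],[-5,0,0],[-5,0,0],[-5,0,0]],"dr":[[0,0,0],[0,0,0],[0,0,0],[0,0,0],[0,0,0],[0,0,0],[0,0,0],[0,0,0],[0,0,0],[0,0,0]],"jaw":[0.45,0.45,0.45,0.45,0.45,0.45,0.45,0.45,0.45,0.45]}'
python3 - <<'E'
from h import *
shot('side','s16'); shot('top','t16')
b=tri([('s15',220+495/4,120+388/4),('w15',314,232)]);print('bar grip',b)
k=tri([('s15',220+338/4,120+449/4),('w15',473,240)]);print('knob',k)
a=cv2.imread('pics/s15.png')[190:290,290:390].astype(int);c=cv2.imread('pics/s16.png')[190:290,290:390].astype(int);print('diff',abs(a-c).mean(), abs(a-c).max())
A=np.array([np.cos(.141),np.sin(.141)]);d=b[:2]-(k[:2]-105*A);print('in seat frame',d@A,d@[-A[1],A[0]],b[2]-190)
E
```

```text
t: 26.75
eef_pos: [521.5, 37.9, 306.3]
orientation: [0.464, 0.534, -0.464, 0.534]
ft_force: [0.2, 0.1, -0.4]
finger_gap: 0.55
bar grip [522.00841813  38.76717252 193.98408709]
knob [625.01057055  52.49766215 209.18100905]
diff 0.5719333333333333 7
in seat frame 1.090454789704727 0.8810006597208428 3.9840870930509595
```

View pics/s16.png

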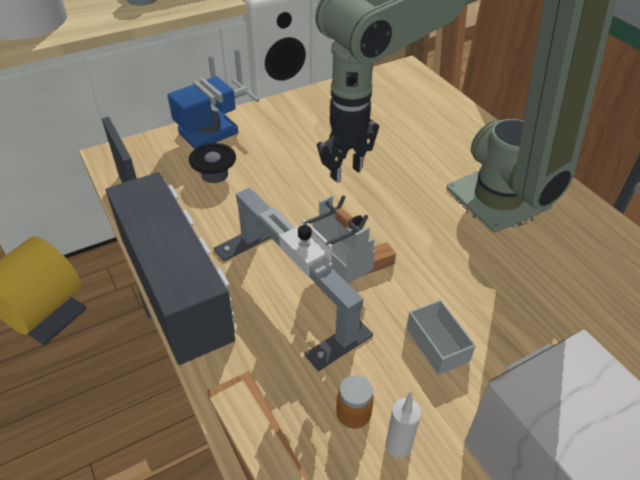

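The tote is hanging still, the knob is at its pin-down height of 209 mm, and the bystanders are where they began. Handing in.

```bash
python3 -c "
from rig import hand_in
print(hand_in())"
```

```text
the job is handed in; nothing more can be done
None
```

The carriage is locked in the hole, and the tote hangs still on both prongs, clear of the bench. I handed the job in at about 27 s; no verdict was reported.

**How it went:** I pulled the knob up about 14 mm and slid the carriage left. Then I freed the knob and pushed the carriage until the pin dropped into the hole. It held against a 10.8 N push, well above rubbing friction. I then carried the tote over the tips, set it on the prongs, opened the fingers and moved up clear.

**Last checks:**
- **Plunger:** the knob was at z = 209.2 mm, its pin-down height.
- **Tote position:** the middle of the wooden grip measured about 1 mm in x, 1 mm in y and 4 mm in z from the hook seat. The 4 mm is within camera accuracy, because contact when lowering came with the bar at about 190 mm.
- **At rest and let go:** pictures about 1 s apart showed no motion, and there was no force on the tool.
- **Bystanders:** by eye, in the last side picture, none had moved.

**One slip:** while sliding the carriage, I pulled the plunger 15 mm too far, onto its top stop, with 29 N at the wrist. I lowered it again, and the force stayed within the limits.

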